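# Hang the brush basket in the notch of the rinse tub's rail

### The job

Pick up the small steel brush basket by its wooden grip and hook its bent lip over the plain part of the aluminium rail on the rinse tub's near wall, with the basket inside the tub, so the lip rests on the rail top beside the notch. Then slide it gently along the rail until the lip is over the notch and lower it fully home there, let go, and leave it hanging level. Do not press hard on the tub or rail (keep well under 25 N), and leave the loose pot, bowl, vases and saucer where they stand.

Things in the scene. Friction and masses are not known exactly. Their poses are not given: they have to be found in the camera images.
- basket: Loose open-topped steel brush basket (about 0.25 kg, varies), standing upright on the table left or right of the tub. Origin: centre of the box's underside; z up. Box 56 mm in x, 80 mm in y, 62 mm high. On its -x side a neck 30 mm wide rises to a bent lip that points to -x, with a wooden grip on top.
- lip (a point): On the basket: in the lip's slot, on the underside of its flat bridge, at basket x = -32.5, y = 0, z = 83 mm. The bridge is 30 mm long in y and 4 mm thick. The slot, open below, is 9 mm wide in x (4.5 mm each side of this point), between the neck and an outer leg that comes down 17 mm and then flares outward 8 mm more.
- grip (a point): Middle of the basket's wooden grip, at basket x = -32.5, y = 0, z = 112 mm: an upright block on the bridge, 12 mm thick in x, 30 mm wide in y, from z = 87 to 132 mm. Pinch it from above across its 12 mm, the fingertips no lower than basket z = 90 mm.
- tub: Grey plastic rinse tub, fixed, open on top, 220 mm in x, 300 mm in y, 100 mm high, walls and floor 6 mm thick. Origin: centre of its underside; z up; its -x wall faces the robot, turned by up to 0.25 rad. A rigid aluminium rail stands on that near wall.
- rail_line (a point): Top edge line of the rail: centre of its thickness, over the middle of the near wall, tub x = -107, y = 0, z = 120 mm. The rail is 6 mm thick, flush with the wall, 220 mm long in y, clamped off-centre (does not slide when pushed), but always reaches from y = -80 to +80 mm. The lip on the plain rail: basket origin at tub z = 37 mm.
- notch_zone (a point): Height of the notch's floor (z = 110 mm) at the middle of the near wall, NOT the notch itself. The one square notch in the rail's top, 36 mm long in y, 10 mm deep (its floor darker), is centred anywhere from y = -30 to +30 mm of here; feel or look. The 30 mm lip rests on the plain top until it is wholly over the notch. Home: basket origin at tub z = 27 mm.
- pot: White straight-sided ceramic pot with a brush in it, 76 mm across, 90 mm high, loose, on the side of the tub opposite to the basket; to be left alone. Origin: centre of its underside.
- bowl: White ceramic bowl, 84 mm across, 45 mm high, loose, standing on the tub's floor towards its far wall; to be left alone. Origin: centre of its underside.
- vase1: Round white unglazed vase, 112 mm across, 90 mm high, loose, beyond the tub's left end; to be left alone. Origin: centre of its underside.
- vase2: Round off-white unglazed vase, 112 mm across, 90 mm high, loose, beyond the tub's right end; to be left alone. Origin: centre of its underside.
- saucer: White saucer, 90 mm across, 15 mm high, loose, between robot and tub; to be left alone. Origin: centre of its underside.
Not all that is in view belongs to the job. What is shaped like the basket but green or yellow is not meant.

How it is judged (in metres and radians):
On the way:
1. the lip is hooked over the rail and rests on its plain top beside the notch, the basket inside the tub (contact force between basket and tub above 0.5 N and x of basket in the frame of tub between -0.0795 and -0.0695 m and z of basket in the frame of tub between 0.0335 and 0.0405 m and y of basket in the frame of tub between -0.085 and 0.085 m), for 0.1 s.
At the end, for the whole second after the job is handed in: The basket hangs released and at rest from the rail with its lip home in the notch: its origin at z = 27 mm within 3.5 mm, x = -74.5 mm within 5 mm and y within 40 mm of 0 in the tub's frame, upright within 0.14 rad and square to the rail within 0.14 rad (x of basket in the frame of tub between -0.0795 and -0.0695 m and z of basket in the frame of tub between 0.0235 and 0.0305 m and y of basket in the frame of tub between -0.04 and 0.04 m and angle between basket's own z axis and vertical below 0.14 rad and angle between the x axis of basket and the x axis of tub, either way round below 0.14 rad and linear speed of basket below 0.02 m/s and contact force between the fingers and basket below 0.05 N); the robot touches nothing.
It fails at once if the basket is pressed against the tub or its rail with more than 25 N (contact force between basket and tub above 25 N).
It fails at once if the robot pushes on the tub or its rail with more than 25 N (contact force between any of the fingers, the arm and tub above 25 N).
It fails at once if another ware is shifted by more than 25 mm or tipped (distance of any of pot, bowl, vase1, vase2, saucer from where it was at the start of the episode above 0.025 m or angle between any of pot, bowl, vase1, vase2, saucer's own z axis and vertical above 0.3 rad).
It also fails if it takes over 64 s, if anything falls off the work surface, if the arm or the gripper's body presses on something with over 40 N, if the wrist force passes 120 N, or if a joint passes its speed limit or range.

### The arm

A 6-joint arm with a two-finger parallel gripper is mounted at the origin on the work surface. World frame = base frame: x ahead of the robot, y to its left, z up, the work surface at z = 0. Lengths are in mm, angles in rad, forces in N, time in s.
With the tool pointing down it reaches from about 350 to 975 mm from the base axis. Payload 7.1 kg.
Tool frame: the origin (TCP) lies at the very end of the fingers, on their centre line; the grasp point (between the pads) lies 19 mm behind it; z points along the fingers, y is the line along which they close (so a half turn about z gives the same grasp; the last joint's range is limited). The gripper opens to 88 mm and grips with 3 to 60 N. Pads are 20 mm wide; open, the fingers measure 115 mm over their backs; the gripper's body (75 mm by 178 mm) begins 61 mm behind the grasp point.
Start: joints at [-1.187, 0.423, 1.63, -0, 1.089, -0.019], TCP at [245.013, -574.955, 222.675] pointing down, gripper open.
Joint ranges: [-3, 3], [-0.9, 2.11], [0.09, 2.58], [-1.31, 4.45], [0.11, 2.69], [-2.54, 2.54]. Speed limits (rad/s): [2.39, 2.39, 3.01, 3.14, 3.14, 3.14].

### API

Orientations are given as a rotation vector (axis times angle).
In Python, from workcell import get_obs, get_image, job, models gives the robot as it stands.
- The arm moves only by the tool jog_arm, never from a script. Its argument "increments" is one flat list of numbers, 7 for each row, row after row: the turn, a rotation vector about the tool's x, y, z in degrees, then the shift along the tool's x, y, z in mm, then the opening in per cent of the stroke, from 0 (shut) to 100 (fully open). A call has 1 to 12 rows; each row shifts and turns the commanded pose from where the row before left it, along the tool's axes as they then stand; what a row does not reach is not made up. A row lasts 1/8 s, in which the tool goes at most 62.5 mm and 10.7 degrees, less where a joint would pass 70% of its speed; a pose out of reach is approached as far as the arm can. A call is refused whole if a number of a shift passes 62.5 or a number of a turn 10.7, either way. A call with a gripper value outside its range is refused whole. The fingers move at their own pace and stop on an object; the grip force is fixed at half the most. Time passes only in rows, so rows that do not move let the fingers close. It gives the time, the measured TCP pose, the force, the opening and the grip force at its end, in the units of the state.
- get_obs(): the state, without advancing time (a new reading comes with each control period).
- get_image(name): name is "side" or "top" or "wrist"; returns a dict with "pixels" (480x640x3 uint8, blue, green, red), "depth" (480x640 float32, mm along the optical axis (not along the pixel's ray), 0 where there is no reading), "fx", "fy", "cx", "cy" (pixels), "cam_to_world" (4x4, takes a point from camera to world coordinates); the wrist camera has in their place "tool_from_camera" (4x4, takes a point from camera to tool coordinates, whose origin is the TCP and whose axes are the flange's). Camera axes: x right, y up, looking along -z (the intrinsics and any distortion apply to the point x, -y, -z); pixel columns grow to the right and rows downward; lengths in mm; the calibration is good to about 2 mm. A picture is of the moment at which its call begins: read the wrist's pose just before it.
- job.close_job(): hands the job in; it is judged then, once.
Trained networks look in the newest picture that a camera, given by its name, has taken for a name from the list of things; names that differ only in an ending like _2 or _b are one class to them, and where a whole thing is asked for, a point or a joint stands for the part that bears it (a point fixed in the world has none). Each returns a list of dicts, best first, with "p" (0 to 1); they miss things now and then, are a little off and sometimes report something else, mostly with a low value. They report only what shows in the picture. A call takes as long as a camera call. They do not tell look-alikes from the thing itself.
- models.look_for(target, camera): "centre" ([x, y, z] in mm, in world coordinates, good to about 4 mm: the middle of the surface that is visible of it).
- models.regions_of(target, camera): "region" (480x640 bool, what is visible of it).
The state is a dict: "t": time; "qpos": joint angles; "qvel": joint speeds; "joint_torque": joint torques, N m; "ee_pos": TCP position; "orientation": TCP orientation; "ft_force": force on the tool from outside, world axes, zero at the start; "moment": the same for the moment, N m; "width": finger opening in mm; "grasp_force": force on a finger pad.
Only numpy, scipy, OpenCV 4.12 (cv2) and the standard library are available. Lean on these libraries where they do the work, as an engineer would, in place of code of your own. Each camera call takes 0.05 s, during which the arm holds its last target. There are 200 camera calls.

## Working session

There is one attempt and no reset: what is moved stays moved. The work goes in short steps, Python scripts to look and compute and a tool call to move; the robot and the scene stay as the last step left them, time stands still between calls to the robot, and variables do not carry over. Pictures are saved under pics/ and viewed, at most 10 in all, crops included, and the job is handed in when it is done.

Besides the shell and the picture viewer there is one more tool, called in YAML: its name, and indented under it one key for each argument. jog_arm: Moves the arm, as the interface text tells. Its arguments: {"type":"object","properties":{"increments":{"type":"array"}},"required":["increments"]}

```bash
mkdir -p pics; cat > h.py <<'E'
import numpy as np, cv2
from workcell import get_obs, get_image, job, models
from scipy.spatial.transform import Rotation as R
def cloud(im):
    d=im["depth"]; v,u=np.mgrid[0:480,0:640]
    P=np.stack([(u-im["cx"])/im["fx"]*d,-(v-im["cy"])/im["fy"]*d,-d],-1)
    if "cam_to_world" in im: T=np.array(im["cam_to_world"])
    else:
        o=im["obs"]; T=np.eye(4); T[:3,:3]=R.from_rotvec(o["orientation"]).as_matrix(); T[:3,3]=o["ee_pos"]; T=T@np.array(im["tool_from_camera"])
    return P@T[:3,:3].T+T[:3,3]
def grab(n):
    o=get_obs(); im=get_image(n); im["obs"]=o; im["P"]=cloud(im); return im
E
python3 - <<'E'
from h import *
for c in ("top","side"):
    im=grab(c); cv2.imwrite(f"pics/{c}1.png",im["pixels"]); np.save(f"{c}.npy",im["P"])
    print(c,[k for k in im], np.round(im["cam_to_world"],2).tolist())
    for t in ("basket","grip","tub","notch_zone","rail_line","pot","bowl","saucer","vase1"):
        for r in models.look_for(t,c)[:4]: print(t,np.round(r["centre"]),round(r["p"],2))
print(get_obs())
E
```

```text
top ['pixels', 'depth', 'fx', 'fy', 'cx', 'cy', 'cam_to_world', 'obs', 'P'] [[0.02, 0.99, -0.14, 334.34], [-1.0, 0.01, -0.01, -53.24], [-0.01, 0.14, 0.99, 1610.62], [0.0, 0.0, 0.0, 1.0]]
basket [ 390. -424.   28.] 0.91
basket [ 637. -433.   36.] 0.71
basket [ 508. -340.   13.] 0.64
basket [ 378. -284.    1.] 0.61
grip [ 386. -427.   25.] 0.87
grip [ 633. -439.   32.] 0.79
grip [ 509. -340.   13.] 0.67
tub [664. -18.   5.] 0.77
notch_zone [662. -18.   4.] 0.58
notch_zone [ 509. -336.   16.] 0.18
rail_line [666. -19.   7.] 0.77
rail_line [ 511. -339.   14.] 0.42
pot [500. 352.  39.] 0.64
bowl [705.  40.  32.] 0.68
saucer [366.   6.  13.] 0.75
vase1 [685. 310.  67.] 0.97
vase1 [ 684. -298.   68.] 0.63
vase1 [499. 350.  42.] 0.51
side ['pixels', 'depth', 'fx', 'fy', 'cx', 'cy', 'cam_to_world', 'obs', 'P'] [[-0.92, 0.28, -0.29, 151.45], [-0.4, -0.66, 0.64, 787.69], [-0.02, 0.7, 0.71, 1018.81], [0.0, 0.0, 0.0, 1.0]]
basket [ 503. -322.   44.] 0.95
basket [ 620. -406.   44.] 0.95
basket [ 394. -424.   52.] 0.77
basket [ 378. -270.   41.] 0.61
grip [ 376. -273.   40.] 0.94
grip [ 504. -324. 
[... 283 characters left out ...]
681. -265.   64.] 0.58
{'t': 1.0, 'qpos': array([-1.18698804e+00,  4.23018589e-01,  1.62993447e+00, -2.39251632e-05,
        1.08861060e+00, -1.89956838e-02]), 'qvel': array([ 0.00057506,  0.00078998,  0.00033119,  0.00145072, -0.00017874,
        0.00067663]), 'joint_torque': array([ 2.81341254e-04, -5.44579375e+01, -2.74052703e+01,  6.44055102e-02,
        1.68564316e-02,  1.53927755e-05]), 'ee_pos': array([ 245.00735924, -574.93915375,  222.7123619 ]), 'orientation': array([ 3.07805671e+00,  6.28464773e-01, -2.44821258e-05]), 'ft_force': array([-0.05158151, -0.08206003,  0.09935484]), 'moment': array([ 0.02390159, -0.02859391,  0.04382642]), 'grasp_force': 0.0, 'width': 87.50794759779744}
```

View pics/top1.png

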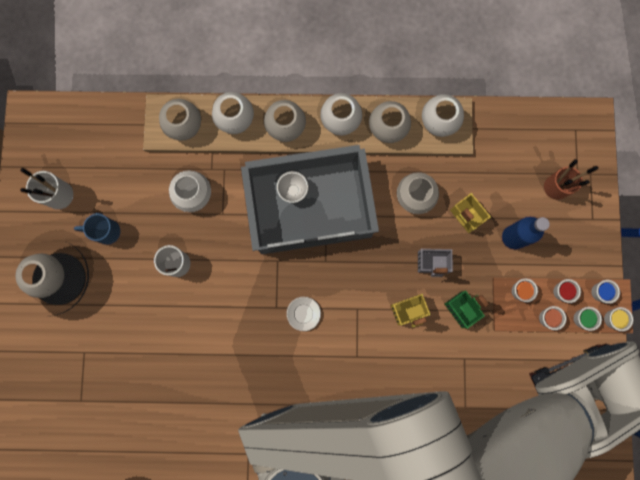

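View pics/side1.png

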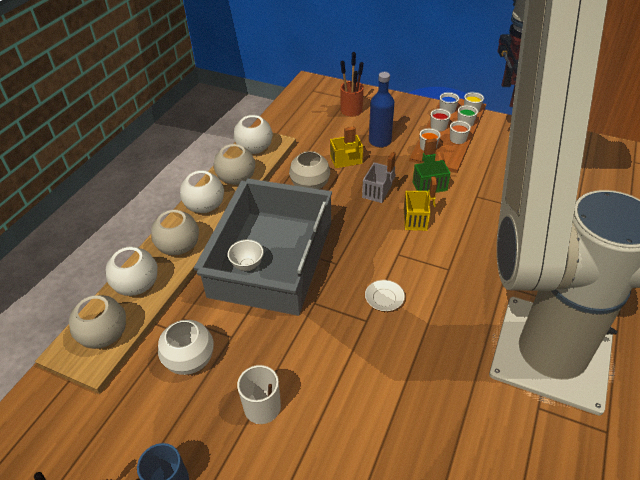

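The steel basket is at top px (436,262) and side px (378,182). The look-alikes are yellow at top (411,311) and (471,212), and green at (466,310). I choose the steel one and will check it with a close crop. The rail is the bright strip from top (268,245) to (355,233).

```bash
python3 - <<'E'
from h import *
P=np.load("top.npy"); img=cv2.imread("pics/top1.png")
a=cv2.resize(img[222:258,250:370],None,fx=6,fy=6,interpolation=cv2.INTER_CUBIC)
b=cv2.resize(img[240:285,405:465],None,fx=6,fy=6,interpolation=cv2.INTER_CUBIC)
c=np.zeros((216+270,720,3),np.uint8); c[:216]=a; c[216:,:360]=b
s=cv2.resize(cv2.imread("pics/side1.png")[150:210,350:410],None,fx=4.5,fy=4.5,interpolation=cv2.INTER_CUBIC); c[216:,400:670]=s
cv2.imwrite("pics/crop1.png",c)
# rim points
sub=P[130:265,230:390].reshape(-1,3); m=(sub[:,2]>92)&(sub[:,2]<108)
r=cv2.minAreaRect(sub[m][:,:2].astype(np.float32)); print("rim",m.sum(),r)
mr=(sub[:,2]>112)&(sub[:,2]<128); q=sub[mr]; print("rail",mr.sum(),np.round(q[:, :].min(0)),np.round(q.max(0)))
if mr.sum()>5: print(np.polyfit(q[:,1],q[:,0],1))
# basket points
for n,sl in (("top",np.s_[240:285,405:465]),("side",np.s_[140:215,350:405])):
    S=np.load(n+".npy")[sl].reshape(-1,3); S=S[(abs(S[:,0]-508)<75)&(abs(S[:,1]+335)<65)]
    for lo,hi in ((45,70),(75,95),(95,126),(126,142)):
        k=S[(S[:,2]>lo)&(S[:,2]<hi)]
        if len(k)>3: print(n,lo,hi,len(k),np.round(k.mean(0)),cv2.minAreaRect(k[:,:2].astype(np.float32)))
E
```

```text
rim 2417 ((684.6781616210938, -24.052505493164062), (317.9889221191406, 383.8148498535156), 0.7233113646507263)
rail 209 [ 530. -207.  112.] [839.  93. 127.]
[-2.21807316e-01  5.47996212e+02]
top 45 70 185 [ 509. -337.   58.] ((501.84197998046875, -338.04315185546875), (80.29391479492188, 72.08979797363281), 88.38775634765625)
top 75 95 25 [ 473. -335.   85.] ((472.5263366699219, -337.1593017578125), (31.8702335357666, 12.685688972473145), 65.75164794921875)
top 95 126 29 [ 475. -334.  116.] ((476.970703125, -337.1395568847656), (27.73845100402832, 11.86828899383545), 88.59550476074219)
top 126 142 52 [ 477. -339.  132.] ((477.2802429199219, -338.6376037597656), (10.759204864501953, 29.243221282958984), 0.7602757811546326)
side 45 70 318 [ 507. -333.   56.] ((500.6629333496094, -338.60968017578125), (89.4399642944336, 74.10569763183594), 85.17620849609375)
side 75 95 49 [ 473. -332.   85.] ((474.69219970703125, -338.62518310546875), (36.51408767700195, 14.91631031036377), 89.74046325683594)
side 95 126 72 [ 474. -331.  110.] ((476.1271667480469, -335.59576416015625), (14.036931991577148, 32.04151153564453), 1.4034219980239868)
side 126 142 39 [ 475. -337.  131.] ((475.84259033203125, -339.271240234375), (12.085192680358887, 31.321447372436523), 1.44576895236969)
```

View pics/crop1.png

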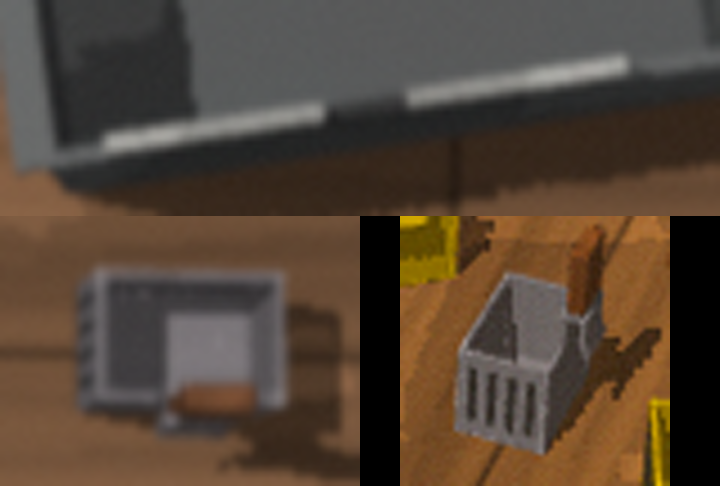

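The crop confirms the steel basket with a brown grip, its lip toward the robot. The rail runs from crop (104,143) to (628,65) and the dark notch from about (325,112) to (408,98). Next I get precise rail and notch positions.

```bash
cat >> h.py <<'E'
def ray(im,u,v,z):
    d=np.stack([(u-im["cx"])/im["fx"],-(v-im["cy"])/im["fy"],-np.ones_like(u)],-1)
    T=np.array(im["cam_to_world"]) if "cam_to_world" in im else tw(im)
    w=d@T[:3,:3].T; o=T[:3,3]
    return o+w*((z-o[2])/w[...,2])[...,None]
def tw(im):
    o=im["obs"]; T=np.eye(4); T[:3,:3]=R.from_rotvec(o["orientation"]).as_matrix(); T[:3,3]=o["ee_pos"]; return T@np.array(im["tool_from_camera"])
E
python3 - <<'E'
from h import *
im=grab("top"); g=im["pixels"].min(-1).astype(int)
v,u=np.nonzero(g[222:258,255:365]>140); u=u+255.;v=v+222.
W=ray(im,u,v,120.); c=np.polyfit(W[:,1],W[:,0],1); print(len(u),c,"yaw",-np.arctan(c[0]))
ys=np.sort(W[:,1]); s=np.hypot(1,c[0]); i=np.argmax(np.diff(ys)); print("ends",ys[0],ys[i],ys[i+1],ys[-1],"len",(ys[-1]-ys[0])*s,"gap",(ys[i+1]-ys[i])*s)
# tub rect by rim
P=im["P"][130:265,230:390].reshape(-1,3); t=-np.arctan(c[0]); e=np.array([np.cos(t),np.sin(t)]); f=np.array([-e[1],e[0]])
yn=(ys[i]+ys[i+1])/2; o=np.array([np.polyval(c,yn),yn]); print("notch",o)
q=(P[:,:2]-o); a=q@e;b=q@f; m=(abs(P[:,2]-100)<5)&(a>-10)&(a<225)&(abs(b)<190)
print("a",np.percentile(a[m],[1,99]),"b",np.percentile(b[m],[.5,1,99,99.5]))
o=get_obs(); print(R.from_rotvec(o["orientation"]).as_matrix().round(3).tolist(),o["t"])
E
```

```text
65 [-1.72785265e-01  5.49001478e+02] yaw 0.17109593723602573
ends -121.40728203914804 -78.91205590937523 5.97883319507649 90.76512924199892 len 215.31629579832168 gap 86.14876778101082
notch [555.30237097 -36.46661136]
a [ -4.39343232 224.54703377] b [-151.69050861 -151.47352755  171.47106115  171.79276131]
[[0.92, 0.392, 0.0], [0.392, -0.92, 0.0], [0.0, 0.0, -1.0]] 1.05
```

jog_arm:
  increments: [0,0,-9.56,0,0,0,45,0,0,-9.56,0,0,0,45,0,0,-9.56,0,0,0,45,0,0,-9.56,0,0,0,45,0,0,-9.56,0,0,0,45,0,0,-9.56,0,0,0,45,0,0,-9.56,0,0,0,45,0,0,0,40,38,-5,45,0,0,0,40,38,-5,45,0,0,0,40,38,-5,45,0,0,0,40,38,-5,45,0,0,0,40,38,-5,45]

```text
t: 2.55
ee_pos: [436.1, -373.7, 248.1]
orientation: [2.221, 2.221, 0.0]
ft_force: [0.4, 0.1, 0.2]
width: 39.7
grasp_force: 0.0
```

```bash
python3 - <<'E'
from h import *
o=get_obs(); M=R.from_rotvec(o["orientation"]).as_matrix(); print(o["t"],o["ee_pos"],M.round(3).tolist(),o["width"])
im=grab("wrist"); cv2.imwrite("pics/w1.png",im["pixels"]); P=im["P"]; print(np.round(im["tool_from_camera"],2).tolist())
print([(np.round(r["centre"]),round(r["p"],2)) for r in models.look_for("grip","wrist")])
S=P.reshape(-1,3); S=S[(abs(S[:,0]-476)<30)&(abs(S[:,1]+339)<40)]
for lo,hi in ((95,126),(126,142)):
    k=S[(S[:,2]>lo)&(S[:,2]<hi)]
    if len(k)>3: print(lo,hi,len(k),np.round(k.mean(0)),cv2.minAreaRect(k[:,:2].astype(np.float32)))
E
```

```text
2.55 [ 436.12437369 -373.66879172  248.0535702 ] [[0.0, 1.0, 0.0], [1.0, -0.0, -0.0], [-0.0, 0.0, -1.0]] 39.696499535724165
[[-0.0, 0.97, 0.25, 69.36], [1.0, 0.0, 0.0, -0.81], [0.0, 0.25, -0.97, -161.23], [0.0, 0.0, 0.0, 1.0]]
[(array([ 391., -428.,   28.]), 0.96), (array([ 513., -338.,   34.]), 0.87), (array([ 624., -414.,   53.]), 0.8), (array([ 367., -272.,   25.]), 0.56)]
95 126 160 [ 470. -337.  111.] ((470.58746337890625, -338.31781005859375), (29.818063735961914, 7.844543933868408), 73.58238220214844)
126 142 539 [ 475. -339.  131.] ((475.43939208984375, -339.8314514160156), (29.29763412475586, 12.36932373046875), 89.07540893554688)
```

jog_arm:
  increments: [0,0,0,34,39,0,45,0,0,0,0,0,40,45,0,0,0,0,0,40,45,0,0,0,0,0,20,45,0,0,0,0,0,0,45]

```text
t: 3.28
ee_pos: [472.6, -340.8, 146.1]
orientation: [-2.219, -2.218, 0.001]
ft_force: [0.8, 0.8, 0.2]
width: 39.6
grasp_force: 0.0
```

```bash
python3 - <<'E'
from h import *
o=get_obs(); print(o["t"],o["ee_pos"],o["width"])
im=grab("wrist"); P=im["P"]
S=P.reshape(-1,3); S=S[(abs(S[:,0]-476)<12)&(abs(S[:,1]+339)<25)]
k=S[(S[:,2]>124)&(S[:,2]<142)]; print(len(k),k.mean(0),cv2.minAreaRect(k[:,:2].astype(np.float32)))
E
```

```text
3.275 [ 472.60914465 -340.82875543  146.0654116 ] 39.63836461277349
1116 [ 475.62584489 -338.3461087   130.51632762] ((475.6248474121094, -339.4007263183594), (29.41278648376465, 11.927992820739746), 88.98383331298828)
```

jog_arm:
  increments: [0,0,0,1,3,15,45,0,0,0,0,0,17,45,0,0,0,0,0,16,45,0,0,0,0,0,0,45,0,0,0,0,0,0,0,0,0,0,0,0,0,0,0,0,0,0,0,0,0,0,0,0,0,0,0,0]

```text
t: 4.32
ee_pos: [477.0, -340.0, 99.9]
orientation: [2.221, 2.221, -0.0]
ft_force: [-0.3, 0.5, 1.2]
width: 12.1
grasp_force: 30.0
```

jog_arm:
  increments: [0,0,0,0,0,-15,0,0,0,0,0,0,-35,0,0,0,0,0,0,-45,0,0,0,0,0,0,-50,0,0,0,0,0,0,-45,0,0,0,0,45,0,0,0,0,0,0,50,0,0,0,0,0,0,50,0,0,0,0,0,0,30,0,0,0,0,0,-9.8,0,0,0,0,0,0,0,0,0,0,0]

```text
t: 5.7
ee_pos: [477.0, -164.5, 290.5]
orientation: [2.024, 2.402, 0.0]
ft_force: [-0.3, 0.1, -1.9]
width: 12.0
grasp_force: 30.0
```

```bash
python3 - <<'E'
from h import *
o=get_obs(); print(o["t"],o["ee_pos"],o["width"],o["ft_force"])
im=grab("wrist"); cv2.imwrite("pics/w2.png",im["pixels"]); np.save("w2.npy",im["P"]); print(im["fx"],im["obs"]["ee_pos"])
E
```

```text
5.7 [ 476.95885617 -164.53005049  290.48927573] 12.045585157934916 [-0.28445059  0.1040635  -1.93027571]
344.69703538781306 [ 476.95885617 -164.53005049  290.48927573]
```

View pics/w2.png

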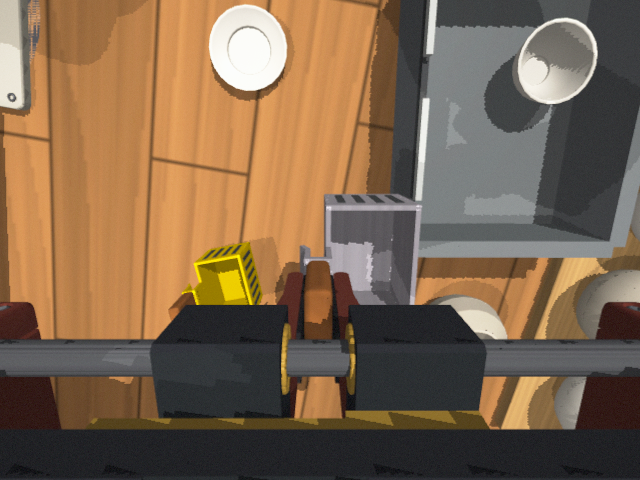

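The wrist view shows the basket held upright. The rail strip runs down the tub's near wall from (431,0) to (417,200), with the notch gap at about rows 53 to 98 near col 426.

```bash
python3 - <<'E'
from h import *
P=np.load("w2.npy"); img=cv2.imread("pics/w2.png")
Q=P[0:255,385:450]; m=(abs(Q[...,2]-120)<4); q=Q[m]; print("rail top n",len(q),"z",np.median(q[:,2]))
c=np.polyfit(q[:,1],q[:,0],1)
for _ in range(5):
    r=q[:,0]-np.polyval(c,q[:,1]); k=abs(r)<4; c=np.polyfit(q[k,1],q[k,0],1)
q=q[k]; t=-np.arctan(c[0]); print(c,"yaw deg",np.degrees(t),len(q),"resid range",np.percentile(q[:,0]-np.polyval(c,q[:,1]),[2,50,98]))
ys=np.sort(q[:,1]); print("gaps",[(ys[i],ys[i+1]) for i in np.argsort(np.diff(ys))[-3:]],ys[0],ys[-1])
e=np.array([np.cos(t),np.sin(t)]);f=np.array([-e[1],e[0]])
# tub right wall end: outer edge
S=P.reshape(-1,3); S=S[(S[:,2]>95)&(S[:,2]<105)&(S[:,0]>520)&(S[:,1]<60)&(S[:,1]>-220)]
o=np.array([np.polyval(c,0),0]); b=(S[:,:2]-o)@f; a=(S[:,:2]-o)@e; w=(a>40)&(a<190); print("right wall b",np.percentile(b[w],[1,50,99]), w.sum(), "o",o)
# notch floor points (z~110) near line
D=Q[(abs(Q[...,2]-110)<4)]; aa=(D[:,:2]-o)@e; bb=(D[:,:2]-o)@f; w=abs(aa)<3; print("floor b",np.percentile(bb[w],[2,10,50,90,98]) if w.sum() else 0,w.sum())
bb=(q[:,:2]-o)@f; print("rail b hist",np.histogram(bb,bins=np.arange(-130,60,6)))
# held basket: box rim points & grip
B=P[190:310,290:425].reshape(-1,3); z=290.5-100; B=B[(abs(B[:,2]-z-62)<3)]; print("basket rim",len(B),cv2.minAreaRect(B[:,:2].astype(np.float32)))
E
```

```text
rail top n 1204 z 119.11566826201465
[-1.68887247e-01  5.45968746e+02] yaw deg 9.586068710090881 1204 resid range [-2.89946667 -0.06606353  3.39613492]
gaps [(np.float64(8.804185771240412), np.float64(9.190491392879593)), (np.float64(35.77259964402067), np.float64(36.250374956847295)), (np.float64(-33.15843076440185), np.float64(1.6792204600439362))] -124.3645355150989 42.5826178487208
right wall b [-189.46684766 -180.22564517 -171.3584747 ] 2449 o [545.96874637   0.        ]
floor b [-119.20391579  -95.85541114  -19.33712175   26.9052185    42.29949077] 671
rail b hist (array([13, 49, 42, 45, 50, 47, 48, 46, 51, 54, 48, 49, 53, 54, 53, 54,  3,
        0,  0,  0,  0,  1, 62, 64, 65, 65, 65, 60, 63,  0,  0]), array([-130, -124, -118, -112, -106, -100,  -94,  -88,  -82,  -76,  -70,
        -64,  -58,  -52,  -46,  -40,  -34,  -28,  -22,  -16,  -10,   -4,
          2,    8,   14,   20,   26,   32,   38,   44,   50,   56]))
basket rim 1475 ((499.11529541015625, -152.61883544921875), (72.13581085205078, 63.44620132446289), 9.833765029907227)
```

jog_arm:
  increments: [0,0,0,33,33,0,0,0,0,0,33,33,0,0,0,0,0,33,33,0,0,0,0,0,0,0,0,0,0,0,0,0,0,35,0,0,0,0,0,0,35,0,0,0,0,0,0,25,0,0,0,0,0,0,10,0,0,0,0,0,0,0,0]

```text
t: 6.88
ee_pos: [557.4, -51.2, 184.6]
orientation: [-2.025, -2.401, 0.001]
ft_force: [0.2, -0.4, -2.4]
width: 11.5
grasp_force: 30.0
```

```bash
python3 - <<'E'
from h import *
o=get_obs(); print(o["t"],o["ee_pos"],o["width"],o["ft_force"])
im=grab("wrist"); img=im["pixels"]; P=im["P"]; np.save("w3.npy",P)
cv2.imwrite("pics/w3.png",img[120:320,220:470].repeat(3,0).repeat(3,1))
Q=P[0:320,200:480].reshape(-1,3); q=Q[(abs(Q[:,2]-119)<3)&(abs(Q[:,0]-np.polyval([-.169,546],Q[:,1]))<8)]
c=np.polyfit(q[:,1],q[:,0],1)
for _ in range(5):
    r=q[:,0]-np.polyval(c,q[:,1]); c=np.polyfit(q[abs(r)<4][:,1],q[abs(r)<4][:,0],1)
ys=np.sort(q[:,1]); i=np.argmax(np.diff(ys)); print("rail",len(q),c,ys[i],ys[i+1], np.degrees(-np.arctan(c[0])))
z=o["ee_pos"][2]+32; S=P.reshape(-1,3); d=S[:,:2]-o["ee_pos"][:2]; k=S[(abs(S[:,2]-z)<4)&(np.hypot(d[:,0],d[:,1])<22)]; print("grip top",len(k),k.mean(0) if len(k) else 0,cv2.minAreaRect(k[:,:2].astype(np.float32)) if len(k)>3 else 0)
E
```

```text
6.875 [557.38026169 -51.24550052 184.5826622 ] 11.543970932265768 [ 0.2045648  -0.43533255 -2.42333328]
rail 1861 [-1.70965606e-01  5.46440080e+02] -32.642549348132654 -11.680992370467635 9.701807877118773
grip top 1878 [555.532871   -45.48422599 215.70987729] ((557.6344604492188, -46.715789794921875), (31.131324768066406, 23.886688232421875), 24.386022567749023)
```

View pics/w3.png

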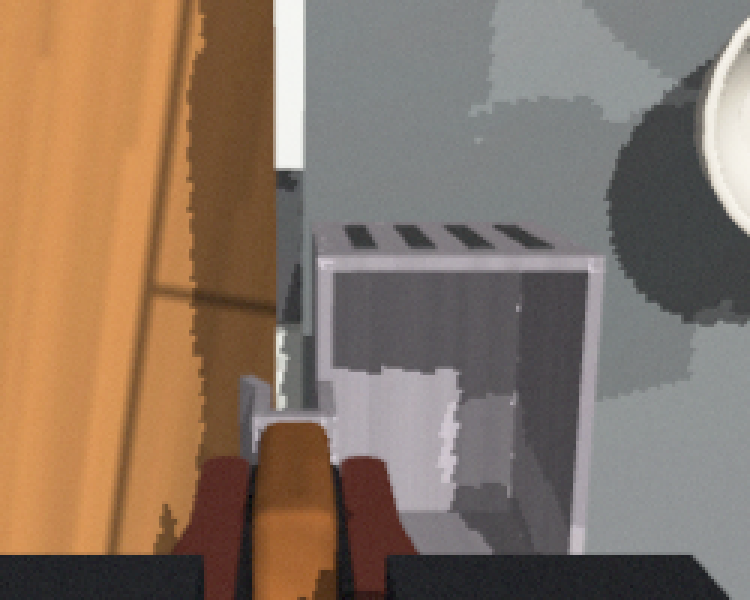

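The view shows the rail (crop col 275 to 303) entering the lip slot between the flare (col 240) and the neck (col 320), with the notch ahead at rows 170 to 325. I shift 1 mm outward and lower.

jog_arm:
  increments: [0,0,0,-2,-1,10,0,0,0,0,0,0,10,0,0,0,0,0,0,10,0,0,0,0,0,0,8,0,0,0,0,0,0,4,0,0,0,0,0,0,0,0]

```text
t: 7.68
ee_pos: [556.9, -52.6, 142.3]
orientation: [-2.023, -2.403, 0.001]
ft_force: [-0.3, 0.8, -2.5]
width: 11.7
grasp_force: 30.0
```

jog_arm:
  increments: [0,0,0,0,0,1,0,0,0,0,0,0,1,0,0,0,0,0,0,1,0,0,0,0,0,0,1,0,0,0,0,0,0,0,0]

```text
t: 8.3
ee_pos: [557.0, -52.7, 138.6]
orientation: [-2.024, -2.403, 0.0]
ft_force: [-0.3, -0.2, -2.4]
width: 11.6
grasp_force: 30.0
```

jog_arm:
  increments: [0,0,0,0,0,0.7,0,0,0,0,0,0,0.7,0,0,0,0,0,0,0,0]

```text
t: 8.68
ee_pos: [557.0, -52.7, 137.2]
orientation: [-2.024, -2.403, 0.0]
ft_force: [0.2, -0.6, -2.7]
width: 11.8
grasp_force: 30.0
```

jog_arm:
  increments: [0,0,0,0,0,0.6,0,0,0,0,0,0,0,0]

```text
t: 8.93
ee_pos: [557.1, -52.7, 136.9]
orientation: [2.024, 2.403, 0.0]
ft_force: [-0.9, 0.0, 1.8]
width: 11.9
grasp_force: 30.0
```

jog_arm:
  increments: [0,0,0,0,0,0,0,0,0,0,4,0,0,0,0,0,0,5,0,0,0,0,0,0,5,0,0,0,0,0,0,5,0,0,0,0,0,0,0,0,0,0]

```text
t: 9.68
ee_pos: [553.9, -33.2, 136.8]
orientation: [-2.023, -2.403, -0.001]
ft_force: [0.4, 1.8, 3.1]
width: 12.0
grasp_force: 30.0
```

jog_arm:
  increments: [0,0,0,5,0,0,0,0,0,0,5,0,0,0,0,0,0,4,0,0,0,0,0,0,2,0,0,0,0,0,0,0,0,0,0]

```text
t: 10.3
ee_pos: [550.4, -17.8, 136.1]
orientation: [-2.022, -2.402, 0.001]
ft_force: [-0.3, -0.5, -2.8]
width: 11.8
grasp_force: 30.0
```

The contact force has vanished, so the lip is over the notch. I nudge toward its centre and lower.

jog_arm:
  increments: [0,0,0,1,0,0,0,0,0,0,0,0,1,0,0,0,0,0,0,1,0,0,0,0,0,0,1,0,0,0,0,0,0,0,0]

```text
t: 10.92
ee_pos: [550.9, -17.3, 133.6]
orientation: [-2.024, -2.403, 0.0]
ft_force: [0.3, -0.6, -2.7]
width: 11.7
grasp_force: 30.0
```

Entering freely; continue.

jog_arm:
  increments: [0,0,0,0,0,1.5,0,0,0,0,0,0,1.5,0,0,0,0,0,0,1.5,0,0,0,0,0,0,1,0,0,0,0,0,0,0,0]

```text
t: 11.55
ee_pos: [550.9, -17.2, 128.1]
orientation: [-2.023, -2.403, 0.0]
ft_force: [-0.8, 0.6, -1.8]
width: 11.9
grasp_force: 30.0
```

jog_arm:
  increments: [0,0,0,0,0,0.6,0,0,0,0,0,0,0.5,0,0,0,0,0,0,0,0]

```text
t: 11.92
ee_pos: [551.0, -17.2, 127.1]
orientation: [-2.024, -2.403, 0.0]
ft_force: [0.6, 0.1, -2.0]
width: 11.8
grasp_force: 30.0
```

jog_arm:
  increments: [0,0,0,0,0,0.5,0,0,0,0,0,0,0,0]

```text
t: 12.18
ee_pos: [551.0, -17.2, 126.9]
orientation: [2.023, 2.403, 0.0]
ft_force: [-1.6, 0.9, 3.3]
width: 11.9
grasp_force: 30.0
```

Seated at 126.9, exactly 10 mm below the plain-top contact. Release.

jog_arm:
  increments: [0,0,0,0,0,0,35,0,0,0,0,0,0,35,0,0,0,0,0,0,35,0,0,0,0,0,0,35,0,0,0,0,0,-10,35,0,0,0,0,0,-30,35,0,0,0,0,0,-45,35,0,0,0,0,0,-45,35,0,0,0,-20,-20,-20,35,0,0,0,0,0,0,35]

```text
t: 13.42
ee_pos: [535.1, -41.1, 279.0]
orientation: [2.023, 2.399, 0.004]
ft_force: [0.5, 0.2, -0.7]
width: 30.9
grasp_force: 0.0
```

```bash
python3 - <<'E'
from h import *
o=get_obs(); print(o["t"],o["ee_pos"],o["width"],o["ft_force"])
im=grab("wrist"); P=im["P"].reshape(-1,3)
s=grab("side"); cv2.imwrite("pics/s4.png",np.hstack([im["pixels"][:, 100:500],s["pixels"][140:380,180:380].repeat(2,0).repeat(2,1)]))
t=np.radians(9.65);e=np.array([np.cos(t),np.sin(t)]);f=np.array([-e[1],e[0]])
d=P[:,:2]-[551,-17.2]; a=d@e;b=d@f
k=(abs(a)<14)&(abs(b)<24)&(P[:,2]>145)&(P[:,2]<175); g=P[k]; print("grip top",len(g),g.mean(0),cv2.minAreaRect(g[:,:2].astype(np.float32)))
k=(a>1)&(a<68)&(abs(b)<46)&(P[:,2]>80)&(P[:,2]<98); x=np.c_[a[k],b[k],np.ones(k.sum())]; print("rim plane",k.sum(),np.linalg.lstsq(x,P[k][:,2],rcond=None)[0],np.median(P[k][:,2]))
E
```

```text
13.425 [535.0519591  -41.11623697 278.9729295 ] 30.934296004428525 [ 0.5079077   0.1797117  -0.67126816]
grip top 534 [550.06659899 -16.31868354 157.01421422] ((550.68798828125, -16.96714973449707), (12.162680625915527, 29.20793342590332), 9.859651565551758)
rim plane 834 [-3.13834463e-02  7.35504166e-04  8.73804329e+01] 86.91042563707254
```

View pics/s4.png

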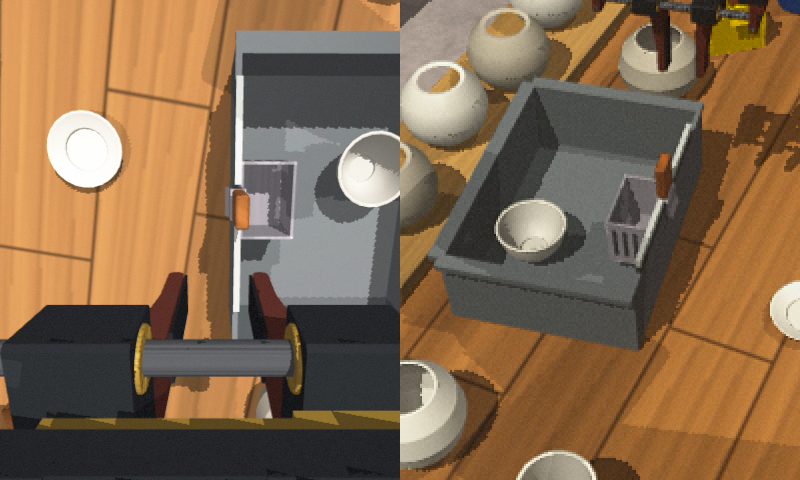

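The basket hangs level from the rail inside the tub. The grip is at left-panel px (241,210) and right-panel px (664,175). The rim sits at about 87 mm with a tilt of about 0.03 rad.

```bash
python3 -c "
from workcell import job
print(job.close_job())"
```

```text
the job is handed in; nothing more can be done
None
```

The steel basket is hanging released, with its lip home in the rail notch and tilted only about 0.03 rad. It touched down on the plain rail first, contact forces stayed around 6 N at the most by the wrist readings, and the job is handed in (no verdict was returned).

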